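Scan the blue gift box

TASK

Draw the handheld scanner up out of its holder on the shop counter, tilt it round to face the barcode label on the blue gift box, and aim it straight and square at the middle of that label from about 8 cm away. Finish while still holding it there in the gripper, raised and steady, and do not put it back or let go. The scanner must not touch the gift boxes on the stands, and the other goods and the boxes stay as they are.

Things in the scene. Friction and masses are not known exactly. Their poses are not given: they have to be found in the camera images.
- scanner: Stick-shaped barcode scanner, about 160 g, 150 mm long, standing nose down in the holder. Grey head 38 x 30 mm (its x, y) over the lowest 46 mm, above it a straight black handle 30 x 24 mm, orange band near the tail; grip 15 to 25 mm below the tail. Origin: centre of the flat lower end (nose, window). z runs from nose to tail; it reads along its own -z, at any roll about that line.
- scanner_aim (a point): Sharpest point of the scanner's beam: on its axis, 80 mm beyond the nose (scanner z = -80 mm).
- scanner_tail (a point): Centre of the tail end of the scanner (scanner z = +150 mm).
- holder: Scanner holder, fixed to the counter: white base 110 x 90 x 8 mm, blue upright pocket 50 x 42 mm outside, 42 x 34 mm inside, open at the top. Origin: centre of the base underside; z up. Pocket floor 12 mm, rim 62 mm above the counter; the nose stands on the pocket floor, so the tail is 162 mm up. Scanner and holder start with the same axes.
- blue_stand: Display stand fixed to the counter: aluminium base 120 x 130 x 8 mm, on it a tilting board with the blue gift box (orange ribbon) 106 x 116 x 28 mm. Origin: centre of the base underside, z up, front (low edge of the board) to its -x. Stiff friction hinge along y at x = -52, z = 22 mm; board slopes 25 to 45 degrees from level, top edge up to 130 mm high.
- blue_label (a point): Centre of the white paper barcode label, 60 x 80 mm with black bars, on the face of the blue gift box. z points straight out of the label (up and towards the stand's front), x runs up the slope, y across it. About 80 to 95 mm above the counter.
- orange_stand: Display stand fixed to the counter: aluminium base 120 x 130 x 8 mm, on it a tilting board with the orange gift box (blue ribbon) 106 x 116 x 28 mm. Origin: centre of the base underside, z up, front (low edge of the board) to its -x. Stiff friction hinge along y at x = -52, z = 22 mm; board slopes 25 to 45 degrees from level, top edge up to 130 mm high. Not to be scanned.
- orange_label (a point): Centre of the white paper barcode label, 60 x 80 mm with black bars, on the face of the orange gift box. z points straight out of the label (up and towards the stand's front), x runs up the slope, y across it. About 80 to 95 mm above the counter. Not to be scanned.
- praline_jar: A loose bystander, to be left standing where it is: amber glass jar with a brass-coloured lid, 68 mm across, 100 mm tall. Origin: centre of its underside.
- tin: A loose bystander, to be left standing where it is: low round can, brass-coloured with a red wrapper and a pale top, 72 mm across, 60 mm tall, between the stands. Origin: centre of its underside.
- green_box: A loose bystander, to be left standing where it is: green box with a yellow ribbon, 90 x 70 x 45 mm. Origin: centre of its underside.
Not all that is in view belongs to the job. What is shaped like the holder but pink or purple is not meant.

How it is judged:
By the outcome, as a careful person would: the job done as asked, in the order asked, and still so for the second after the job is handed in, while the arm keeps its last pose, push and grip.
It also fails if it takes over 38 s, if anything falls off the work surface, if the arm or the gripper's body presses on something with over 40 N, if the wrist force passes 120 N, or if a joint passes its speed limit or range.

ROBOT

A 6-joint arm with a two-finger parallel gripper is mounted at the origin on the work surface. World frame = base frame: x ahead of the robot, y to its left, z up, the work surface at z = 0. Lengths are in m, angles in rad, forces in N, time in s.
With the tool pointing down it reaches from about 0.375 to 0.925 m from the base axis. Payload 5.7 kg.
Tool frame: the origin (TCP) lies midway between the tips of the shut fingers; the grasp point (between the pads) lies ctrl.pinch_z behind it (ctrl.pinch_z is the distance from the TCP to the grasp point, in m); z points along the fingers, y is the line along which they close (so a half turn about z gives the same grasp; the last joint's range is limited). The gripper opens to 88 mm and grips with 3 to 60 N. Pads are 20 mm wide; open, the fingers measure 115 mm over their backs; the gripper's body (75 mm by 178 mm) begins 61 mm behind the grasp point.
Start: joints at [-1.288, 0.359, 1.51, -0, 1.272, -0.115], TCP at [0.232, -0.553, 0.223] pointing down, gripper open.
Joint ranges: [-2.97, 2.97], [-1.01, 2.36], [0.21, 2.38], [-0.96, 4.11], [0.2, 2.71], [-2.98, 2.98]. Speed limits (rad/s): [2.39, 2.39, 3.14, 3.14, 3.14, 3.14].

INTERFACE

Orientations are given as a 3x3 rotation matrix whose columns are the frame's x, y, z axes.
In Python, from bench import ctrl, get_image gives the robot as it stands. The module is installed in compiled form; this text tells all that it offers.
- The arm moves only by the tool play_rows, never from a script. Its argument "targets" is a list of rows, each a list of 7 numbers: the turn, a rotation vector about the tool's x, y, z in degrees, then the shift along the tool's x, y, z in cm, then the finger opening in cm, from 0 to 8.78. In form: [[rx, ry, rz, x, y, z, claw], ...]. A call has exactly 5 rows; each row shifts and turns the commanded pose from where the row before left it, along the tool's axes as they then stand; what a row does not reach is not made up. A row lasts 1/12 s, in which the tool goes at most 41.7 mm and 7.16 degrees, less where a joint would pass 70% of its speed; a pose out of reach is approached as far as the arm can. A call with a gripper value outside its range is refused whole. The fingers move at their own pace and stop on an object; "grip_force" is the grip in N (left out, the last holds). Time passes only in rows, so rows that do not move let the fingers close, or fill a call up. It gives the time, the measured TCP pose, the force, the opening and the grip force at its end, in the units of the state.
- ctrl.read_state(): the state, without advancing time (a new reading comes with each control period).
- get_image(name): name is "scene" or "top" or "wrist"; returns a dict with "color" (384x512x3 uint8, red, green, blue), "intrinsics" (3x3 intrinsics, pixels), "R" (3x3) and "t" (3): a world point X has camera coordinates R X + t. Camera axes: x right, y down, z forward; pixel columns grow to the right and rows downward; lengths in m; the calibration is good to about 2 mm. A picture is of the moment at which its call begins. There is no depth.
- ctrl.sign_off(): hands the job in; it is judged then, once.
The state is a dict: "t": time; "qpos": joint angles; "joint_vel": joint speeds; "joint_efforts": joint torques, N m; "tcp_pos": TCP position; "eef_rot": TCP orientation; "ft_force": force on the tool from outside, world axes, zero at the start; "wrist_torque": the same for the moment, N m; "opening": finger opening in m; "grasp_force": force on a finger pad.
Only numpy, scipy, OpenCV 4.12 (cv2) and the standard library are available. Lean on these libraries where they do the work, as an engineer would, in place of code of your own. Each camera call takes 0.05 s, during which the arm holds its last target. There are 200 camera calls.

## Working session

There is one attempt and no reset: what is moved stays moved. The work goes in short steps, Python scripts to look and compute and a tool call to move; the robot and the scene stay as the last step left them, time stands still between calls to the robot, and variables do not carry over. Pictures are saved under pics/ and viewed, at most 10 in all, crops included, and the job is handed in when it is done.

Besides the shell and the picture viewer there is one more tool, called after "Request:" by a JSON object that holds its "fn" and its "kwargs", one argument or row to a line. play_rows: Moves the arm, as the interface text tells. Its arguments: {"type":"object","properties":{"targets":{"type":"array"},"grip_force":{"type":"number"}},"required":["targets"]}

```bash
mkdir -p pics
python3 - <<'E'
from bench import ctrl,get_image
import cv2,numpy as np
print(ctrl.pinch_z,ctrl.read_state())
for n in ["scene","top","wrist"]:
    i=get_image(n); cv2.imwrite(f"pics/{n}0.png",i["color"][:,:,::-1]); np.savez(f"pics/{n}0.npz",**i)
    print(n,i["intrinsics"][0],i["intrinsics"][1],-i["R"].T@i["t"],i["R"][2])
a=cv2.imread("pics/scene0.png");b=cv2.imread("pics/top0.png")
cv2.imwrite("pics/both0.png",cv2.resize(np.vstack([a,b]),None,fx=.78,fy=.78))
E
```

```text
0.0187 {'t': 0.0, 'qpos': array([-1.28811239e+00,  3.59499281e-01,  1.51141953e+00,  5.44866298e-06,
        1.27251654e+00, -1.15118091e-01]), 'joint_vel': array([ 0.00042197,  0.0016404 , -0.00038611, -0.00022429,  0.00144691,
       -0.00088792]), 'joint_efforts': array([-2.95635051e-03, -5.15382814e+01, -2.70728159e+01,  6.72887452e-02,
        3.48803576e-02, -1.23030964e-04]), 'tcp_pos': array([ 0.23222604, -0.55248565,  0.22181793]), 'eef_rot': array([[ 9.21915378e-01,  3.87390987e-01, -5.08988441e-04],
       [ 3.87391261e-01, -9.21913702e-01,  1.77100958e-03],
       [ 2.16829731e-04, -1.82989864e-03, -9.99998302e-01]]), 'ft_force': array([ 0.52260798, -0.27012561, -0.17018477]), 'wrist_torque': array([ 0.04388344,  0.00348425, -0.02498126]), 'grasp_force': 0.0, 'opening': 0.08796067977861732}
scene [450.81577485   0.         248.79304023] [  0.         450.81577485 187.75254844] [0.99635551 0.90764704 0.87549216] [-0.38099598 -0.68986237 -0.6155745 ]
top [367.27276971   0.         261.16890274] [  0.         367.27276971 188.59052276] [0.43151067 0.02572137 1.10567157] [ 0.07423802 -0.02760084 -0.99685852]
wrist [282.20506448   0.         255.18136337] [  0.         282.20506448 192.01370537] [ 0.30756001 -0.52112109  0.38512805] [-0.2764973  -0.11365744 -0.95427   ]
```

View pics/top0.png

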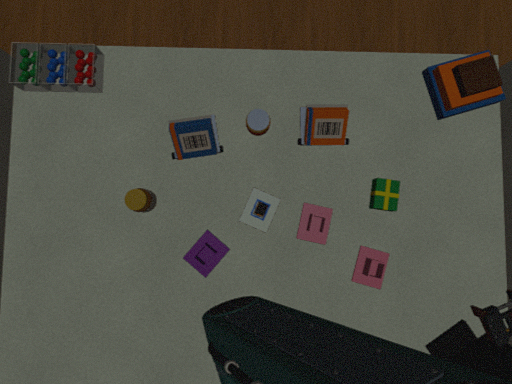

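View pics/scene0.png

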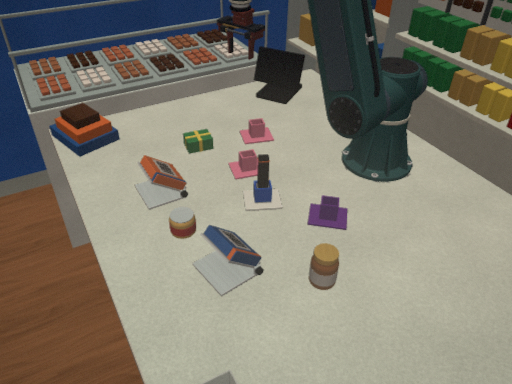

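Top view: the scanner stands in the blue pocket on a white base at (262,209), and in the scene view at (263,175). 
Lookalikes in the top view are the pink holders (315,224) and (371,267) and the purple one (206,253), all of them empty. The blue box with its label is at (196,138); the orange box at (327,128) is not meant. I choose the white-base/blue-pocket holder and the blue box, and check both in one close crop.

Run:
```python
import cv2,numpy as np
a=cv2.imread("pics/scene0.png");b=cv2.imread("pics/top0.png")
def c(i,x,y,w,h,f): return cv2.resize(i[y:y+h,x:x+w],None,fx=f,fy=f,interpolation=cv2.INTER_CUBIC)
r=lambda i:cv2.resize(i,(400,300))
t=np.hstack([c(b,235,183,53,40,7.5)[:300,:395],c(b,165,108,60,60,5)])
s=np.hstack([c(a,238,150,50,62,4.8)[:297],c(a,190,220,76,74,4)])
W=max(t.shape[1],s.shape[1]); p=lambda i:cv2.copyMakeBorder(i,0,0,0,W-i.shape[1],0)
s=cv2.copyMakeBorder(s,0,0,0,0,0) 
cv2.imwrite("pics/crop1.png",np.vstack([p(t),p(s)])); print(t.shape,s.shape)
```

```text
Traceback (most recent call last):
ValueError: all the input array dimensions except for the concatenation axis must match exactly, but along dimension 0, the array at index 0 has size 297 and the array at index 1 has size 296
```

Run:
```python
import cv2,numpy as np
a=cv2.imread("pics/scene0.png");b=cv2.imread("pics/top0.png")
def c(i,x,y,w,h): return cv2.resize(i[y:y+h,x:x+w],(400,300),interpolation=cv2.INTER_CUBIC)
cv2.imwrite("pics/crop1.png",np.vstack([np.hstack([c(b,235,186,56,42),c(b,165,111,64,48)]),np.hstack([c(a,223,150,80,60),c(a,190,220,80,60)])]))
```

```text
(no output)
```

View pics/crop1.png

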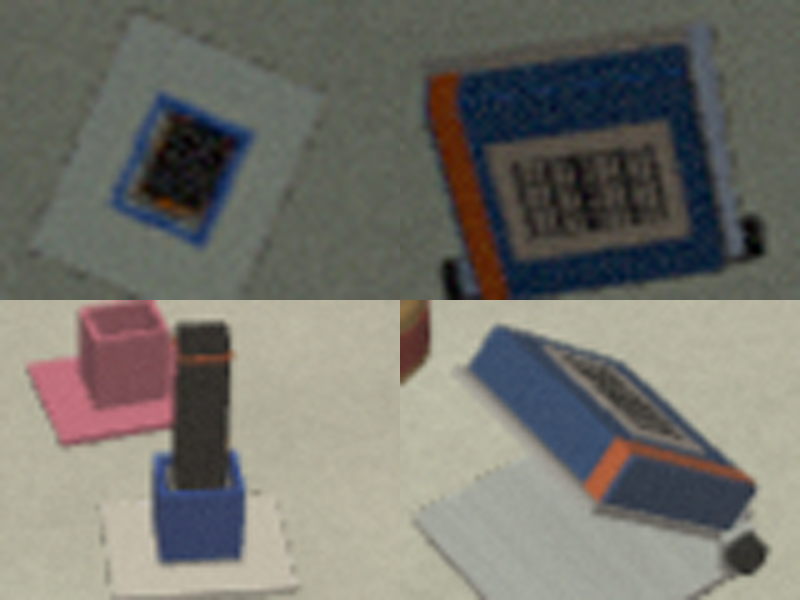

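The crop confirms both choices: the black handle with orange band stands in the blue pocket on a white base, and the white label lies on the blue box. Next come rough positions, and then closer wrist views.

```bash
cat > h.py <<'E'
import numpy as np, cv2
from scipy.spatial.transform import Rotation as Ro
def load(n): return dict(np.load(f"pics/{n}.npz"))
def snap(cam,n):
    from bench import get_image
    i=get_image(cam); cv2.imwrite(f"pics/{n}.png",i["color"][:,:,::-1]); np.savez(f"pics/{n}.npz",**i); return i
def ray(i,p):
    d=i["R"].T@np.linalg.inv(i["intrinsics"])@np.r_[p,1.]; return -i["R"].T@i["t"],d/np.linalg.norm(d)
def plane(i,p,z):
    c,d=ray(i,p); return c+d*(z-c[2])/d[2]
def tri(*ips):
    A=0;b=0;rs=[ray(i,p) for i,p in ips]
    for c,d in rs: M=np.eye(3)-np.outer(d,d); A=A+M; b=b+M@c
    X=np.linalg.solve(A,b); return X,[1e3*np.linalg.norm((np.eye(3)-np.outer(d,d))@(X-c)) for c,d in rs]
def proj(i,X):
    q=i["intrinsics"]@(i["R"]@X+i["t"]); return q[:2]/q[2]
def moves(R,p,turn_first=False):
    "total turn (deg, tool axes) and shift (cm, start tool axes) from the state to pose R,p"
    from bench import ctrl
    s=ctrl.read_state(); R0=s["eef_rot"]
    rv=np.degrees(Ro.from_matrix(R0.T@R).as_rotvec()); d=(p-s["tcp_pos"])*100
    print("t",round(s["t"],2),"turn",rv.round(2),"shift start axes",(R0.T@d).round(2),"shift end axes",(R.T@d).round(2))
E
python3 - <<'E'
from h import *
T=load("top0");S=load("scene0")
ct=lambda x,y:(235+x*.14,186+y*.14); cl=lambda x,y:(165+(x-400)*.16,111+y*.16)
st=lambda x,y:(223+x*.2,150+(y-300)*.2); sl=lambda x,y:(190+(x-400)*.2,220+(y-300)*.2)
print("tail",tri((T,ct(187,155)),(S,st(200,326))))
for a,b in zip([(485,148),(670,122),(690,238),(520,262)],[(672,452),(705,443),(605,360),(540,347)]): pass
print("label z.088",plane(T,cl(588,192),.088))
print("base",[plane(T,ct(*q),.008).round(3) for q in [(140,20),(322,95),(35,245)]])
print("jar",plane(T,(140,199),.05),"tin",plane(T,(258,122),.06))
E
```

```text
tail (array([ 4.51549396e-01, -2.42400482e-04,  1.65997887e-01]), [np.float64(1.1264350197825228), np.float64(1.1264350197825554)])
label z.088 [0.63614568 0.18349967 0.088     ]
base [array([0.512, 0.015, 0.008]), array([ 0.482, -0.062,  0.008]), array([0.418, 0.058, 0.008])]
jar [0.47597155 0.34168823 0.05      ] tin [0.70251747 0.00799924 0.06      ]
```

Request:
{"fn": "play_rows", "kwargs": {
  "targets": [
    [0, 0, -7, 0, 0, -2.4, 8.78],
    [0, 0, -7, 0, 0, -2.4, 8.78],
    [0, 0, -7, 0, 0, -2.4, 8.78],
    [0, 0, -7, 0, 0, -2.4, 8.78],
    [0, 0, -7, 0, 0, -2.4, 8.78]
  ]
}}

```text
t: 0.57
tcp_pos: [0.2323, -0.5527, 0.3434]
eef_rot: [[0.528, 0.849, -0.0], [0.849, -0.528, 0.001], [0.001, -0.001, -1.0]]
ft_force: [0.4, -0.9, 0.2]
opening: 0.088
grasp_force: 0.0
```

Request:
{"fn": "play_rows", "kwargs": {
  "targets": [
    [0, 0, -7, 0, 0, 0, 8.78],
    [0, 0, -0.6, 0, 0, 0, 8.78],
    [0, 0, 0, 0, 0, 0, 8.78],
    [0, 0, 0, 0, 0, 0, 8.78],
    [0, 0, 0, 0, 0, 0, 8.78]
  ]
}}

```text
t: 0.98
tcp_pos: [0.2322, -0.5525, 0.3413]
eef_rot: [[0.419, 0.908, -0.001], [0.908, -0.419, 0.003], [0.002, -0.002, -1.0]]
ft_force: [0.2, 0.5, 0.6]
opening: 0.088
grasp_force: 0.0
```

Run:
```python
from h import *
a=np.radians(65.4);x=np.r_[np.cos(a),np.sin(a),0];z=np.r_[0,0,-1.];R=np.c_[x,np.cross(z,x),z]
moves(R,np.r_[.46,.0,.35])
```

```text
t 0.98 turn [-0.1  -0.11 -0.15] shift start axes [59.71 -2.44 -0.75] shift end axes [59.71 -2.29 -0.87]
```

Request:
{"fn": "play_rows", "kwargs": {
  "targets": [
    [0, 0, 0, 2.5, -0.12, 0, 8.78],
    [0, 0, 0, 3.4, -0.12, 0, 8.78],
    [0, 0, 0, 3.4, -0.12, 0, 8.78],
    [0, 0, 0, 3.4, -0.12, 0, 8.78],
    [0, 0, 0, 3.4, -0.12, 0, 8.78]
  ]
}}

```text
t: 1.4
tcp_pos: [0.294, -0.4025, 0.3417]
eef_rot: [[0.419, 0.908, -0.001], [0.908, -0.419, 0.002], [0.001, -0.001, -1.0]]
ft_force: [1.4, -0.3, 0.6]
opening: 0.0879
grasp_force: 0.0
```

Request:
{"fn": "play_rows", "kwargs": {
  "targets": [
    [0, 0, 0, 3.4, -0.12, 0, 8.78],
    [0, 0, 0, 3.4, -0.12, 0, 8.78],
    [0, 0, 0, 3.4, -0.12, 0, 8.78],
    [0, 0, 0, 3.4, -0.12, 0, 8.78],
    [0, 0, 0, 3.4, -0.12, 0, 8.78]
  ]
}}

```text
t: 1.82
tcp_pos: [0.3593, -0.2453, 0.342]
eef_rot: [[0.418, 0.908, -0.001], [0.908, -0.418, 0.001], [0.001, -0.001, -1.0]]
ft_force: [-0.4, 0.1, -0.4]
opening: 0.0879
grasp_force: 0.0
```

Request:
{"fn": "play_rows", "kwargs": {
  "targets": [
    [0, 0, 0, 3.4, -0.12, 0, 8.78],
    [0, 0, 0, 3.4, -0.12, 0, 8.78],
    [0, 0, 0, 3.4, -0.12, 0, 8.78],
    [0, 0, 0, 0, 0, 0, 8.78],
    [0, 0, 0, 0, 0, 0, 8.78]
  ]
}}

```text
t: 2.23
tcp_pos: [0.3986, -0.1514, 0.3421]
eef_rot: [[0.414, 0.91, -0.001], [0.91, -0.414, 0.001], [0.0, -0.001, -1.0]]
ft_force: [-0.6, 0.1, -0.0]
opening: 0.0874
grasp_force: 0.0
```

Run:
```python
from h import *
snap("wrist","w1")
```

Request:
{"fn": "play_rows", "kwargs": {
  "targets": [
    [0, 0, 0, 3, -0.12, 0, 8.78],
    [0, 0, 0, 3.4, -0.12, 0, 8.78],
    [0, 0, 0, 3.4, -0.12, 0, 8.78],
    [0, 0, 0, 3.4, -0.12, 0, 8.78],
    [0, 0, 0, 2.8, -0.12, 0, 8.78]
  ]
}}

```text
t: 2.7
tcp_pos: [0.4603, -0.0049, 0.3424]
eef_rot: [[0.419, 0.908, -0.0], [0.908, -0.419, 0.0], [-0.0, -0.0, -1.0]]
ft_force: [0.3, -0.1, 0.8]
opening: 0.0878
grasp_force: 0.0
```

Request:
{"fn": "play_rows", "kwargs": {
  "targets": [
    [0, 0, 0, 0, 0, 0, 8.78],
    [0, 0, 0, 0, 0, 0, 8.78],
    [0, 0, 0, 0, 0, 0, 8.78],
    [0, 0, 0, 0, 0, 0, 8.78],
    [0, 0, 0, 0, 0, 0, 8.78]
  ]
}}

```text
t: 3.12
tcp_pos: [0.4594, -0.0065, 0.3426]
eef_rot: [[0.419, 0.908, -0.0], [0.908, -0.419, -0.0], [-0.0, -0.0, -1.0]]
ft_force: [0.2, -0.3, -0.4]
opening: 0.0878
grasp_force: 0.0
```

Run:
```python
from h import *
snap("wrist","w2")
a,b=cv2.imread("pics/w1.png"),cv2.imread("pics/w2.png")
cv2.imwrite("pics/w12.png",cv2.resize(np.vstack([a,b]),None,fx=.78,fy=.78))
```

```text
(no output)
```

View pics/w12.png

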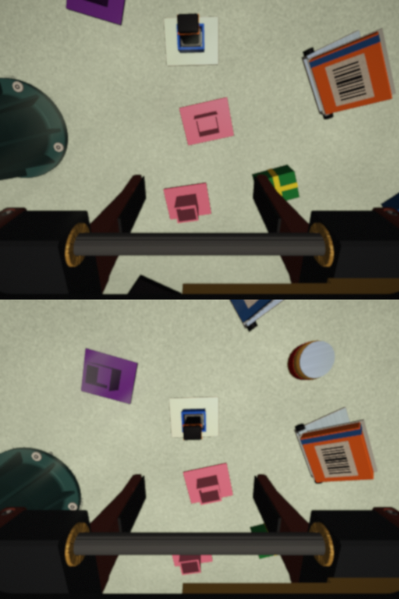

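w1/w2 show the scanner tail at about (240,28) and (246,170) full-scale pixels, in the white-base holder. The blue box is only just at the top edge, so I move on for two views of its label.

Request:
{"fn": "play_rows", "kwargs": {
  "targets": [
    [0, 0, 0, 3, 0, 0, 8.78],
    [0, 0, 0, 3.5, 0, 0, 8.78],
    [0, 0, 0, 3.5, 0, 0, 8.78],
    [0, 0, 0, 3, 0, 0, 8.78],
    [0, 0, 0, 0, 0, 0, 8.78]
  ]
}}

```text
t: 3.58
tcp_pos: [0.5158, 0.1164, 0.3425]
eef_rot: [[0.415, 0.91, 0.001], [0.91, -0.415, 0.002], [0.003, 0.0, -1.0]]
ft_force: [0.3, 0.8, 0.0]
opening: 0.0878
grasp_force: 0.0
```

Request:
{"fn": "play_rows", "kwargs": {
  "targets": [
    [0, 0, 0, 0, 0, 0, 8.78],
    [0, 0, 0, 0, 0, 0, 8.78],
    [0, 0, 0, 0, 0, 0, 8.78],
    [0, 0, 0, 0, 0, 0, 8.78],
    [0, 0, 0, 0, 0, 0, 8.78]
  ]
}}

```text
t: 4.0
tcp_pos: [0.5136, 0.1121, 0.3429]
eef_rot: [[0.418, 0.909, 0.0], [0.909, -0.418, -0.0], [0.0, 0.0, -1.0]]
ft_force: [-0.1, 0.4, -0.3]
opening: 0.0877
grasp_force: 0.0
```

Run:
```python
from h import *
snap("wrist","w3")
```

Request:
{"fn": "play_rows", "kwargs": {
  "targets": [
    [0, 0, 0, 1.5, 3, 0, 8.78],
    [0, 0, 0, 1.5, 3.5, 0, 8.78],
    [0, 0, 0, 1.5, 3.5, 0, 8.78],
    [0, 0, 0, 1.5, 3, 0, 8.78],
    [0, 0, 0, 0, 0, 0, 8.78]
  ]
}}

```text
t: 4.47
tcp_pos: [0.6622, 0.1126, 0.3408]
eef_rot: [[0.418, 0.908, 0.002], [0.908, -0.418, -0.0], [0.001, 0.002, -1.0]]
ft_force: [-0.3, -0.2, -0.1]
opening: 0.0876
grasp_force: 0.0
```

Request:
{"fn": "play_rows", "kwargs": {
  "targets": [
    [0, 0, 0, 0, 0, 0, 8.78],
    [0, 0, 0, 0, 0, 0, 8.78],
    [0, 0, 0, 0, 0, 0, 8.78],
    [0, 0, 0, 0, 0, 0, 8.78],
    [0, 0, 0, 0, 0, 0, 8.78]
  ]
}}

```text
t: 4.88
tcp_pos: [0.6561, 0.1137, 0.3435]
eef_rot: [[0.416, 0.909, 0.001], [0.909, -0.416, 0.0], [0.0, 0.0, -1.0]]
ft_force: [0.6, -0.6, -0.0]
opening: 0.0877
grasp_force: 0.0
```

Run:
```python
from h import *
snap("wrist","w4")
a,b=cv2.imread("pics/w3.png"),cv2.imread("pics/w4.png")
cv2.imwrite("pics/w34.png",np.vstack([a[:290],b[:290]]))
```

```text
(no output)
```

View pics/w34.png

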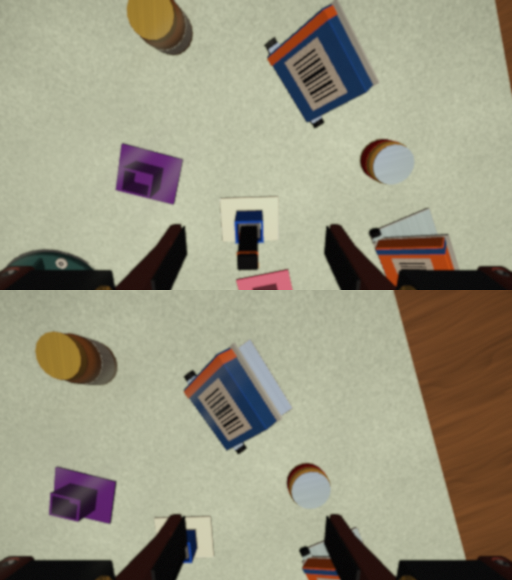

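```bash
cat > lab.py <<'E'
from h import *
def quad(i,roi):
    x0,y0,x1,y1=roi; c=i["color"][y0:y1,x0:x1]; f=6
    c=cv2.resize(c,None,fx=f,fy=f,interpolation=cv2.INTER_CUBIC).astype(int)
    m=((c[...,2]-c[...,0]<25)&(c.sum(2)>270)).astype(np.uint8)   # light, not blue
    m&=((c[...,0]-c[...,2])<70).astype(np.uint8)
    n,l,s,_=cv2.connectedComponentsWithStats(m)
    edge=set(np.r_[l[0],l[-1],l[:,0],l[:,-1]])
    k=max((j for j in range(1,n) if j not in edge),key=lambda j:s[j,4])
    h=cv2.convexHull(np.argwhere(l==k)[:,::-1].astype(np.int32))
    for e in np.arange(2,60,.5):
        q=cv2.approxPolyDP(h,e,True)[:,0]
        if len(q)==4: break
    return (q+.5)/f-.5+[x0,y0],s[k,4]/f/f
E
python3 - <<'E'
from lab import *
I3,I4=load("w3"),load("w4")
o=[]
Q=[]
for i,r in ((I3,(264,15,365,125)),(I4,(180,45,300,165))):
    q,a=quad(i,r); Q.append(q); print(q.round(1).tolist(),a)
    x,y=r[:2]; c=cv2.resize(np.ascontiguousarray(i["color"][y:y+110,x:x+110,::-1]),(400,400),interpolation=cv2.INTER_CUBIC)
    cv2.polylines(c,[((q-[x,y]+.5)*400/110).astype(int)],True,(0,255,0),1); o.append(c[:,:400])
t=[]
for n,(x,y) in {"w1":(241,35),"w2":(246,165),"w3":(247,242)}.items():
    i=load(n)["color"][:,:,::-1]; y0=max(y-25,0)
    t.append(cv2.resize(i[y0:y0+50,x-33:x+34],(266,200),interpolation=cv2.INTER_CUBIC))
t=np.hstack(t); t=cv2.copyMakeBorder(t,0,0,0,2,0)
cv2.imwrite("pics/chk.png",np.vstack([np.hstack(o),t]))
E
```

```text
[[346.6, 91.4], [312.2, 109.8], [284.6, 62.1], [316.8, 37.2]] 1746.5833333333333
[[250.8, 138.1], [227.9, 149.9], [197.2, 106.2], [218.6, 87.9]] 1204.5555555555554
```

View pics/chk.png

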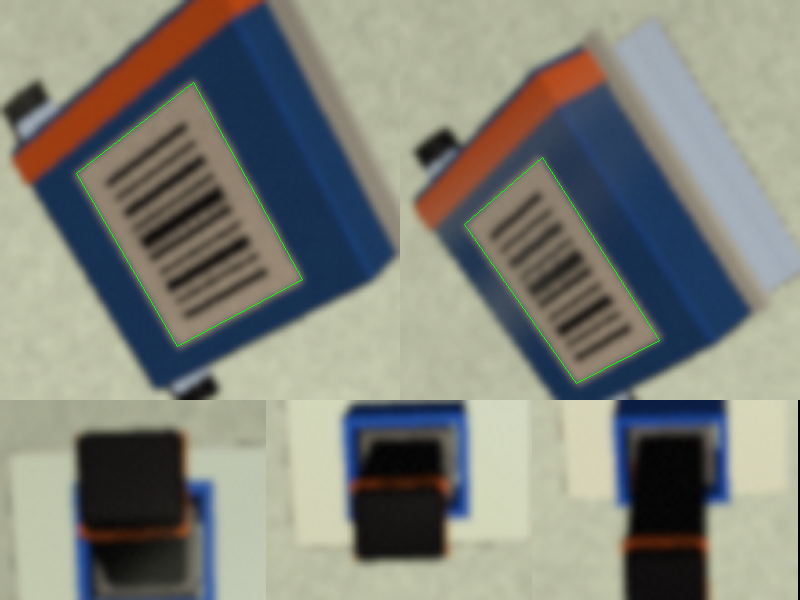

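The overlays follow the label outline in both views. In w1 the tail's far edge has its middle at (240.5,17.3); in w2 the near edge's middle is at (246.5,179.3).

Run:
```python
from lab import *
tx=np.r_[.418,.908,0]
def trio(*a):
    A=0;b=0;rs=[]
    for i,p,o in a:
        c,d=ray(i,p); M=np.eye(3)-np.outer(d,d);A=A+M;b=b+M@(c-o);rs.append((c-o,M))
    X=np.linalg.solve(A,b); return X.round(4),[round(1e3*np.linalg.norm(M@(X-c)),1) for c,M in rs]
print("tail",trio((load("w1"),(240.5,17.3),.012*tx),(load("w2"),(246.5,179.3),-.012*tx)))
I=[load("w3"),load("w4")]
Q=[quad(i,r)[0] for i,r in zip(I,((264,15,365,125),(180,45,300,165)))]
P=[]
for a,b in zip(*Q):
    X,e=tri((I[0],a),(I[1],b)); P.append(X); print(X.round(4),np.round(e,1))
P=np.array(P); c=P.mean(0); L=[np.linalg.norm(P[k]-P[(k+1)%4]) for k in range(4)]
u,s,v=np.linalg.svd(P-c); n=v[2]*np.sign(v[2][2])
up=P[0]+P[3]-P[1]-P[2]; acr=P[0]+P[1]-P[2]-P[3]; n2=np.cross(acr,up);n2*=np.sign(n2[2])/np.linalg.norm(n2)
print(c,L,s,n,n2,"slope",np.degrees(np.arccos(n[2])),"yaw",np.degrees(np.arctan2(-n[1],-n[0])),"across yaw",np.degrees(np.arctan2(acr[1],acr[0])), "edges z",acr[2],"up el",np.degrees(np.arcsin(up[2]/np.linalg.norm(up))),"upyaw",np.degrees(np.arctan2(up[1],up[0])))
S,T=load("scene0"),load("top0"); print(proj(S,c),proj(T,c))
# base hinge knobs etc. skipped ; holder base corners from w2
```

```text
tail (array([4.491e-01, 4.000e-04, 1.578e-01]), [np.float64(0.2), np.float64(0.2)])
[0.6647 0.1497 0.1056] [0.4 0.4]
[0.6216 0.1433 0.0627] [0.1 0.1]
[0.609  0.2213 0.0646] [0.2 0.2]
[0.653  0.2279 0.1004] [0.1 0.1]
[0.63705352 0.185551   0.0833141 ] [np.float64(0.06113492698398325), np.float64(0.07907142576925168), np.float64(0.05705633732563567), np.float64(0.07919465967129385)] [0.07906797 0.05903807 0.00292211] [-0.66208438 -0.08683224  0.74438191] [-0.6608231  -0.08662438  0.74552602] slope 41.89396267135072 yaw 7.471687306114216 across yaw -81.18028407423657 edges z 0.00333328408275306 up el 41.79058275594248 upyaw 8.554394213399728
[234.39079383 239.1145457 ] [194.60517145 141.72445082]
```

Request:
{"fn": "play_rows", "kwargs": {
  "targets": [
    [0, 0, 0, -2, -2.5, 1.8, 8.78],
    [0, 0, 0, -2, -2.5, 1.8, 8.78],
    [0, 0, 0, -2, -2.5, 1.8, 8.78],
    [0, 0, 0, -2, -2.5, 1.8, 8.78],
    [0, 0, 0, -1.5, -2.5, 1.8, 8.78]
  ]
}}

```text
t: 5.35
tcp_pos: [0.5015, 0.0787, 0.2523]
eef_rot: [[0.416, 0.909, 0.0], [0.909, -0.416, -0.0], [-0.0, 0.001, -1.0]]
ft_force: [0.4, -0.3, 0.3]
opening: 0.0877
grasp_force: 0.0
```

Request:
{"fn": "play_rows", "kwargs": {
  "targets": [
    [0, 0, 0, 0, 0, 0, 8.78],
    [0, 0, 0, 0, 0, 0, 8.78],
    [0, 0, 0, 0, 0, 0, 8.78],
    [0, 0, 0, 0, 0, 0, 8.78],
    [0, 0, 0, 0, 0, 0, 8.78]
  ]
}}

```text
t: 5.77
tcp_pos: [0.5059, 0.0794, 0.2539]
eef_rot: [[0.416, 0.909, 0.003], [0.909, -0.416, 0.0], [0.001, 0.003, -1.0]]
ft_force: [0.2, 0.1, -0.6]
opening: 0.088
grasp_force: 0.0
```

```bash
cat > fit.py <<'E'
from lab import *
def fit(views):
    "views: [(image,quad)] corner order alike"
    P=np.array([tri(*[(i,q[k]) for i,q in views])[0] for k in range(4)]); c=P.mean(0)
    acr=P[2]+P[3]-P[0]-P[1]; up=P[0]+P[3]-P[1]-P[2]
    print(c.round(4),"up el %.1f yaw %.1f; across el %.1f yaw %.1f; sides"%(np.degrees(np.arcsin(up[2]/np.linalg.norm(up))),np.degrees(np.arctan2(up[1],up[0])),np.degrees(np.arcsin(acr[2]/np.linalg.norm(acr))),np.degrees(np.arctan2(acr[1],acr[0]))-90),(np.linalg.norm(up)/2).round(4),(np.linalg.norm(acr)/2).round(4))
    return P,c
E
python3 - <<'E'
from fit import *
snap("wrist","w5")
I=[load(k) for k in ("w3","w4","w5")]
c0=np.r_[.637,.1856,.0833]; p=proj(I[2],c0).astype(int); print(p)
r=(max(p[0]-62,0),max(p[1]-62,0),p[0]+62,p[1]+62)
Q=[quad(i,r)[0] for i,r in zip(I,((264,15,365,125),(180,45,300,165),r))]
# order third quad like the first by projected corners
P,_=fit(list(zip(I[:2],Q[:2])))
pr=np.array([proj(I[2],X) for X in P]); Q[2]=np.array([Q[2][np.argmin(np.linalg.norm(Q[2]-x,axis=1))] for x in pr])
print((Q[2]-pr).round(1).tolist())
for s in ([0,2],[1,2],[0,1,2]): fit([(I[k],Q[k]) for k in s])
E
```

```text
[326  35]Traceback (most recent call last):
  File "<stdin>", line 6, in <module>
  File "lab.py", line 9, in quad
    k=max((j for j in range(1,n) if j not in edge),key=lambda j:s[j,4])
ValueError: max() iterable argument is empty
```

Request:
{"fn": "play_rows", "kwargs": {
  "targets": [
    [0, 0, 0, 3, 0, 0, 8.78],
    [0, 0, 0, 2, 0, 0, 8.78],
    [0, 0, 0, 0, 0, 0, 8.78],
    [0, 0, 0, 0, 0, 0, 8.78],
    [0, 0, 0, 0, 0, 0, 8.78]
  ]
}}

```text
t: 6.23
tcp_pos: [0.5247, 0.1244, 0.2526]
eef_rot: [[0.416, 0.909, -0.0], [0.909, -0.416, -0.0], [-0.001, -0.0, -1.0]]
ft_force: [-1.0, -0.3, -0.5]
opening: 0.088
grasp_force: 0.0
```

Run:
```python
from fit import *
snap("wrist","w6")
I=[load(k) for k in ("w3","w4","w6")]
c0=np.r_[.637,.1856,.0833]; p=proj(I[2],c0).astype(int); print(p)
r=(max(p[0]-62,0),max(p[1]-62,0),p[0]+62,p[1]+62)
cv2.imwrite("pics/w6c.png",cv2.resize(I[2]["color"][r[1]:r[3],r[0]:r[2],::-1],None,fx=4,fy=4))
Q=[quad(i,r)[0] for i,r in zip(I,((264,15,365,125),(180,45,300,165),r))]
P,_=fit(list(zip(I[:2],Q[:2])))
pr=np.array([proj(I[2],X) for X in P]); Q[2]=np.array([Q[2][np.argmin(np.linalg.norm(Q[2]-x,axis=1))] for x in pr])
print((Q[2]-pr).round(1).tolist())
for s in ([0,2],[1,2],[0,1,2]): fit([(I[k],Q[k]) for k in s])
```

```text
[325  84]
[0.6371 0.1856 0.0833] up el 41.8 yaw 8.6; across el -1.2 yaw 8.8; sides 0.059 0.0791
[[-0.5, 0.2], [0.7, 0.7], [0.3, -0.1], [0.2, -0.4]]
[0.636  0.186  0.0884] up el 38.6 yaw 7.5; across el -6.6 yaw 8.1; sides 0.0563 0.0783
[0.6372 0.1854 0.0839] up el 40.5 yaw 8.5; across el -0.8 yaw 8.7; sides 0.0576 0.0794
[0.6371 0.1855 0.0837] up el 41.0 yaw 8.7; across el -1.1 yaw 8.8; sides 0.0582 0.0792
```

Run:
```python
from h import *
a=np.radians(65.4);x=np.r_[np.cos(a),np.sin(a),0];z=np.r_[0,0,-1.];R=np.c_[x,np.cross(z,x),z]
moves(R,np.r_[.4497,.0003,.122])
```

```text
t 6.28 turn [-0.01  0.03 -0.01] shift start axes [-14.37  -1.64  13.07] shift end axes [-14.38  -1.64  13.06]
```

Request:
{"fn": "play_rows", "kwargs": {
  "targets": [
    [0, 0, 0, -3, -0.4, 0, 8.78],
    [0, 0, 0, -3.6, -0.4, 0, 8.78],
    [0, 0, 0, -3.6, -0.4, 0, 8.78],
    [0, 0, 0, -3, -0.4, 0, 8.78],
    [0, 0, 0, -1.2, 0, 0, 8.78]
  ]
}}

```text
t: 6.7
tcp_pos: [0.4469, -0.0023, 0.2525]
eef_rot: [[0.418, 0.908, -0.002], [0.908, -0.418, -0.001], [-0.002, -0.001, -1.0]]
ft_force: [0.3, 0.2, -0.3]
opening: 0.0877
grasp_force: 0.0
```

Request:
{"fn": "play_rows", "kwargs": {
  "targets": [
    [0, 0, 0, 0, 0, 0, 8.78],
    [0, 0, 0, 0, 0, 0, 8.78],
    [0, 0, 0, 0, 0, 0, 8.78],
    [0, 0, 0, 0, 0, 0, 8.78],
    [0, 0, 0, 0, 0, 0, 8.78]
  ]
}}

```text
t: 7.12
tcp_pos: [0.4506, 0.0011, 0.2526]
eef_rot: [[0.415, 0.91, 0.0], [0.91, -0.415, 0.0], [0.0, -0.0, -1.0]]
ft_force: [-0.0, 0.5, 0.3]
opening: 0.0873
grasp_force: 0.0
```

Run:
```python
from h import *
a=np.radians(65.4);x=np.r_[np.cos(a),np.sin(a),0];z=np.r_[0,0,-1.];R=np.c_[x,np.cross(z,x),z]
moves(R,np.r_[.4497,.0003,.122]); i=snap("wrist","w7")
print(proj(i,np.r_[.4497,.0003,.162]))
cv2.imwrite("pics/w7c.png",cv2.resize(i["color"][100:384,100:420,::-1],None,fx=1.8,fy=1.8))
```

```text
t 7.12 turn [-0.   -0.01  0.05] shift start axes [-0.11 -0.04 13.06] shift end axes [-0.11 -0.05 13.06]
[255.56909005 195.7195486 ]
```

View pics/w7c.png

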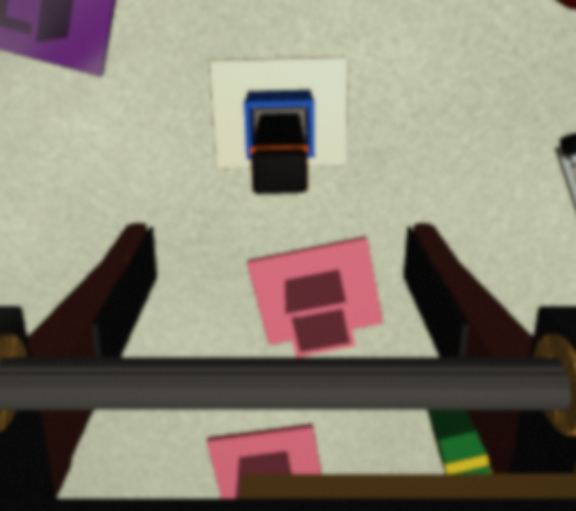

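The tail centre is at about (255.5,195.5), matching its predicted pixel (255.6,195.7) and midway between the fingers. I descend.

Request:
{"fn": "play_rows", "kwargs": {
  "targets": [
    [0, 0, 0, 0, 0, 2, 8.78],
    [0, 0, 0, 0, 0, 3, 8.78],
    [0, 0, 0, 0, 0, 3, 8.78],
    [0, 0, 0, 0, 0, 3, 8.78],
    [0, 0, 0, 0, 0, 2, 8.78]
  ]
}}

```text
t: 7.58
tcp_pos: [0.4491, 0.0013, 0.1204]
eef_rot: [[0.415, 0.91, -0.002], [0.91, -0.415, 0.0], [-0.001, -0.002, -1.0]]
ft_force: [0.6, -0.9, -0.4]
opening: 0.0874
grasp_force: 0.0
```

Request:
{"fn": "play_rows", "kwargs": {
  "targets": [
    [0, 0, 0, 0, 0, 0, 8.78],
    [0, 0, 0, 0, 0, 0, 8.78],
    [0, 0, 0, 0, 0, 0, 6],
    [0, 0, 0, 0, 0, 0, 4],
    [0, 0, 0, 0, 0, 0, 3.3]
  ],
  "grip_force": 45
}}

```text
t: 8.0
tcp_pos: [0.4515, 0.0004, 0.1241]
eef_rot: [[0.416, 0.909, 0.003], [0.909, -0.416, -0.0], [0.001, 0.003, -1.0]]
ft_force: [0.5, -0.2, 0.1]
opening: 0.0715
grasp_force: 0.0
```

Request:
{"fn": "play_rows", "kwargs": {
  "targets": [
    [0, 0, 0, 0, 0, 0, 2],
    [0, 0, 0, 0, 0, 0, 2],
    [0, 0, 0, 0, 0, 0, 2],
    [0, 0, 0, 0, 0, 0, 2],
    [0, 0, 0, 0, 0, 0, 2]
  ],
  "grip_force": 45
}}

```text
t: 8.42
tcp_pos: [0.4502, 0.0005, 0.1228]
eef_rot: [[0.416, 0.909, 0.0], [0.909, -0.416, 0.0], [0.0, 0.0, -1.0]]
ft_force: [-0.1, -0.0, -0.8]
opening: 0.0378
grasp_force: 0.0
```

Request:
{"fn": "play_rows", "kwargs": {
  "targets": [
    [0, 0, 0, 0, 0, 0, 2],
    [0, 0, 0, 0, 0, 0, 2],
    [0, 0, 0, 0, 0, 0, 2],
    [0, 0, 0, 0, 0, 0, 2],
    [0, 0, 0, 0, 0, 0, 2]
  ],
  "grip_force": 45
}}

```text
t: 8.83
tcp_pos: [0.4502, 0.0005, 0.1227]
eef_rot: [[0.416, 0.909, -0.0], [0.909, -0.416, 0.0], [0.0, -0.0, -1.0]]
ft_force: [0.8, -0.0, 0.2]
opening: 0.0298
grasp_force: 44.6
```

Request:
{"fn": "play_rows", "kwargs": {
  "targets": [
    [0, 0, 0, 0, 0, -0.5, 2],
    [0, 0, 0, 0, 0, -1, 2],
    [0, 0, 0, 0, 0, -1.5, 2],
    [0, 0, 0, 0, 0, -2, 2],
    [0, 0, 0, 0, 0, -2, 2]
  ]
}}

```text
t: 9.25
tcp_pos: [0.4492, 0.0006, 0.1931]
eef_rot: [[0.416, 0.909, -0.002], [0.909, -0.416, 0.0], [-0.001, -0.002, -1.0]]
ft_force: [-0.4, 0.3, -1.5]
opening: 0.0299
grasp_force: 44.6
```

Request:
{"fn": "play_rows", "kwargs": {
  "targets": [
    [0, 0, 0, 0, 0, -2, 2],
    [0, 0, 0, 0, 0, -2, 2],
    [0, 0, 0, 0, 0, -2, 2],
    [0, 0, 0, 0, 0, -2, 2],
    [0, 0, 0, 0, 0, -1, 2]
  ]
}}

```text
t: 9.67
tcp_pos: [0.4508, 0.0004, 0.285]
eef_rot: [[0.416, 0.909, 0.003], [0.909, -0.416, -0.0], [0.001, 0.003, -1.0]]
ft_force: [0.1, 0.2, -2.1]
opening: 0.0303
grasp_force: 44.6
```

Request:
{"fn": "play_rows", "kwargs": {
  "targets": [
    [0, 0, 0, 0, 0, -1, 2],
    [0, 0, 0, 0, 0, -1, 2],
    [0, 0, 0, 0, 0, 0, 2],
    [0, 0, 0, 0, 0, 0, 2],
    [0, 0, 0, 0, 0, 0, 2]
  ]
}}

```text
t: 10.08
tcp_pos: [0.4496, 0.0006, 0.3018]
eef_rot: [[0.416, 0.909, -0.002], [0.909, -0.416, 0.0], [-0.0, -0.002, -1.0]]
ft_force: [0.3, -0.2, -2.0]
opening: 0.03
grasp_force: 44.6
```

Run:
```python
from h import *
s=snap("scene","s1")["color"][:,:,::-1]; t=snap("top","t1")["color"][:,:,::-1]
c=lambda i,x,y:cv2.resize(i[y:y+120,x:x+150],None,fx=2.6,fy=2.6,interpolation=cv2.INTER_CUBIC)
cv2.imwrite("pics/lift.png",np.hstack([c(s,190,85),c(t,170,110)]))
x=np.load("pics/s1.npz"); x=dict(x)
# expected axis in scene
from bench import ctrl; st=ctrl.read_state(); print(st["tcp_pos"],st["opening"],st["grasp_force"])
z=st["eef_rot"][:,2]; tail=st["tcp_pos"]-z*.0387
for d in (0,.075,.15): print(proj(x,tail+z*d).round(1))
```

```text
[0.44948612 0.0005847  0.30167298] 0.0297889668187941 44.635342955589294
[265.2  98.9]
[264.4 124.3]
[263.7 147.8]
```

View pics/lift.png

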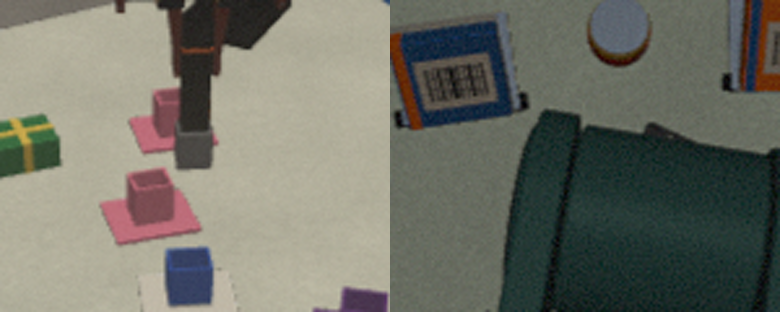

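The scanner is clear of the holder and hanging straight; its nose is at about scene pixel (264,150), where expected. Next I work out the aim pose and a stand-off further out along the label normal.

```bash
cat > aim.py <<'E'
from h import *
from bench import ctrl
def pose(c=np.r_[.6371,.1855,.0836],sl=41.3,yw=8.7,dist=.08,off=-.0005,nose=.1107):
    sl,yw=np.radians([sl,yw]); n=np.r_[-np.sin(sl)*np.cos(yw),-np.sin(sl)*np.sin(yw),np.cos(sl)]
    R0=ctrl.read_state()["eef_rot"]; z0=R0[:,2]; ax=np.cross(z0,-n); s=np.linalg.norm(ax)
    R=Ro.from_rotvec(ax/s*np.arctan2(s,-z0@n)).as_matrix()@R0 if s>1e-9 else R0
    return R,c+(dist+nose)*n-off*R[:,0]
E
python3 - <<'E'
from aim import *
R,p=pose(dist=.19); print(p,pose()[1]); moves(R,p)
E
```

```text
[0.44106183 0.15592459 0.30968642] [0.51282667 0.16690615 0.22704737]
t 10.18 turn [-34.63  22.71  -0.  ] shift start axes [13.77 -7.24 -0.79] shift end axes [13.85 -7.11  0.4 ]
```

Request:
{"fn": "play_rows", "kwargs": {
  "targets": [
    [0, 0, 0, 2.2, -1.2, -0.2, 2],
    [0, 0, 0, 3.2, -1.7, -0.2, 2],
    [0, 0, 0, 3.2, -1.7, -0.2, 2],
    [0, 0, 0, 3, -1.5, -0.2, 2],
    [0, 0, 0, 2.2, -1.1, 0, 2]
  ]
}}

```text
t: 10.6
tcp_pos: [0.4415, 0.1583, 0.3104]
eef_rot: [[0.416, 0.909, -0.001], [0.909, -0.416, 0.001], [0.001, -0.001, -1.0]]
ft_force: [-0.4, -0.1, -1.6]
opening: 0.0301
grasp_force: 44.6
```

Request:
{"fn": "play_rows", "kwargs": {
  "targets": [
    [-2.4, 1.6, 0, 0, 0, 0, 2],
    [-3.6, 2.3, 0, 0, 0, 0, 2],
    [-3.6, 2.3, 0, 0, 0, 0, 2],
    [-3.6, 2.3, 0, 0, 0, 0, 2],
    [-3.6, 2.3, 0, 0, 0, 0, 2]
  ]
}}

```text
t: 11.02
tcp_pos: [0.4416, 0.156, 0.3101]
eef_rot: [[0.384, 0.859, 0.34], [0.905, -0.424, 0.049], [0.186, 0.289, -0.939]]
ft_force: [1.0, -0.1, -1.8]
opening: 0.03
grasp_force: 44.8
```

Request:
{"fn": "play_rows", "kwargs": {
  "targets": [
    [-3.6, 2.3, 0, 0, 0, 0, 2],
    [-3.6, 2.3, 0, 0, 0, 0, 2],
    [-3.6, 2.3, 0, 0, 0, 0, 2],
    [-3.6, 2.3, 0, 0, 0, 0, 2],
    [-3.4, 2.7, 0, 0, 0, 0, 2]
  ]
}}

```text
t: 11.43
tcp_pos: [0.4411, 0.156, 0.31]
eef_rot: [[0.278, 0.703, 0.655], [0.889, -0.446, 0.101], [0.363, 0.554, -0.749]]
ft_force: [0.0, 0.7, -2.2]
opening: 0.0299
grasp_force: 44.8
```

Request:
{"fn": "play_rows", "kwargs": {
  "targets": [
    [0, 0, 0, 0, 0, 0, 2],
    [0, 0, 0, 0, 0, 0, 2],
    [0, 0, 0, 0, 0, 0, 2],
    [0, 0, 0, 0, 0, 0, 2],
    [0, 0, 0, 0, 0, 0, 2]
  ]
}}

```text
t: 11.85
tcp_pos: [0.4436, 0.1562, 0.3118]
eef_rot: [[0.279, 0.703, 0.654], [0.889, -0.446, 0.1], [0.362, 0.554, -0.75]]
ft_force: [0.8, -0.8, -3.4]
opening: 0.0297
grasp_force: 44.8
```

Run:
```python
from aim import *
R,p=pose(dist=.08); moves(R,p); print(ctrl.read_state()["qpos"].round(2))
S=snap("scene","s2"); T=snap("top","t2")
c=lambda i,x,y:cv2.resize(np.ascontiguousarray(i[y:y+120,x:x+150,::-1]),None,fx=2.6,fy=2.6,interpolation=cv2.INTER_CUBIC)
cv2.imwrite("pics/tilt.png",np.hstack([c(S["color"],180,160),c(T["color"],130,90)]))
```

```text
t 11.85 turn [ 0.09 -0.06  0.  ] shift start axes [-0.18 -0.3  10.99] shift end axes [-0.17 -0.28 10.99]
[ 0.24 -0.24  2.18 -0.12  0.48  0.75]
```

Request:
{"fn": "play_rows", "kwargs": {
  "targets": [
    [0, 0, 0, 0, -0.1, 1.5, 2],
    [0, 0, 0, 0, 0, 2, 2],
    [0, 0, 0, 0, 0, 2, 2],
    [0, 0, 0, 0, 0, 1.5, 2],
    [0, 0, 0, 0, 0, 1, 2]
  ]
}}

```text
t: 12.37
tcp_pos: [0.4948, 0.1645, 0.249]
eef_rot: [[0.28, 0.704, 0.653], [0.889, -0.446, 0.1], [0.361, 0.552, -0.751]]
ft_force: [0.2, 0.3, -1.3]
opening: 0.0297
grasp_force: 44.8
```

Request:
{"fn": "play_rows", "kwargs": {
  "targets": [
    [0, 0, 0, 0, 0, 1, 2],
    [0, 0, 0, 0, 0, 1, 2],
    [0, 0, 0, 0, 0, 0.5, 2],
    [0, 0, 0, 0, 0, 0.3, 2],
    [0, 0, 0, 0, 0, 0.1, 2]
  ]
}}

```text
t: 12.78
tcp_pos: [0.5132, 0.1684, 0.2335]
eef_rot: [[0.283, 0.706, 0.649], [0.89, -0.446, 0.097], [0.358, 0.55, -0.754]]
ft_force: [0.1, 0.0, -1.9]
opening: 0.0301
grasp_force: 44.8
```

Request:
{"fn": "play_rows", "kwargs": {
  "targets": [
    [0, 0, 0, 0, 0, 0, 2],
    [0, 0, 0, 0, 0, 0, 2],
    [0, 0, 0, 0, 0, 0, 2],
    [0, 0, 0, 0, 0, 0, 2],
    [0, 0, 0, 0, 0, 0, 2]
  ]
}}

```text
t: 13.2
tcp_pos: [0.5123, 0.1682, 0.2334]
eef_rot: [[0.283, 0.706, 0.649], [0.89, -0.446, 0.097], [0.358, 0.55, -0.755]]
ft_force: [0.2, -0.8, -2.6]
opening: 0.0299
grasp_force: 44.8
```

Request:
{"fn": "play_rows", "kwargs": {
  "targets": [
    [0, 0, 0, 0, 0, 0, 2],
    [0, 0, 0, 0, 0, 0, 2],
    [0, 0, 0, 0, 0, 0, 2],
    [0, 0, 0, 0, 0, 0, 2],
    [0, 0, 0, 0, 0, 0, 2]
  ]
}}

```text
t: 13.62
tcp_pos: [0.5124, 0.1682, 0.2331]
eef_rot: [[0.283, 0.707, 0.649], [0.89, -0.446, 0.097], [0.358, 0.55, -0.755]]
ft_force: [-0.2, 0.2, -1.8]
opening: 0.0298
grasp_force: 44.8
```

Run:
```python
from aim import *
R,p=pose(dist=.08); moves(R,p); s=ctrl.read_state(); print(s["qpos"].round(2),s["joint_vel"].round(3))
S=snap("scene","s3"); W=snap("wrist","w8")
z=s["eef_rot"][:,2]; o=s["tcp_pos"]-.0005*s["eef_rot"][:,0]
for n,i in (("S",S),("W",W)): print(n,"label",proj(i,np.r_[.6371,.1855,.0836]).round(1),"nose",proj(i,o+.1107*z).round(1),"grip",proj(i,o-.0187*z).round(1))
c=cv2.resize(np.ascontiguousarray(S["color"][160:300,170:290,::-1]),(514,600),interpolation=cv2.INTER_CUBIC)[:,:400]
w=cv2.resize(np.ascontiguousarray(W["color"][:,:,::-1]),(400,300)); w=cv2.copyMakeBorder(w,0,300,0,0,0)
cv2.imwrite("pics/final.png",np.hstack([c,w]))
```

```text
t 13.62 turn [-0.2   0.27 -0.  ] shift start axes [-0.32 -0.24  0.47] shift end axes [-0.32 -0.24  0.47]
[ 0.22  0.03  2.21 -0.26  0.2   0.89] [ 0.001  0.001 -0.002  0.001  0.    -0.   ]
S label [234.4 239. ] nose [252.  210.9] grip [280.4 166.5]
W label [253.9 172.2] nose [255.2 189.4] grip [255.1 254.3]
```

View pics/final.png

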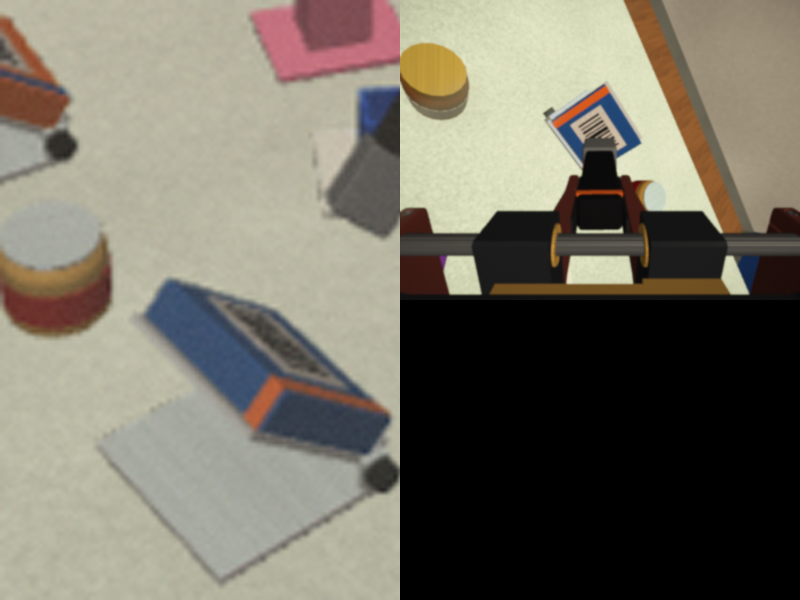

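The wrist view shows the nose square in front of the label, with nothing touching. Joint 5 has reached its lower bound (0.20), which leaves the line 4 mm off. Tilting about 1.3° less brings the line back to the centre and frees the joint.

Run:
```python
from aim import *
for sl in (40,39.6):
    R,p=pose(dist=.081,sl=sl); moves(R,p)
```

```text
t 13.72 turn [ 0.89 -0.44  0.  ] shift start axes [-0.08  0.12  0.37] shift end axes [-0.08  0.12  0.37]
t 13.72 turn [ 1.22 -0.66  0.  ] shift start axes [-0.01  0.23  0.37] shift end axes [-0.    0.24  0.37]
```

Request:
{"fn": "play_rows", "kwargs": {
  "targets": [
    [0.5, -0.3, 0, 0, 0, 0, 2],
    [0.5, -0.3, 0, 0, 0, 0, 2],
    [0, 0, 0, 0, 0.1, 0.1, 2],
    [0, 0, 0, 0, 0.1, 0.1, 2],
    [0, 0, 0, 0, 0, 0.1, 2]
  ]
}}

```text
t: 14.13
tcp_pos: [0.5161, 0.1676, 0.232]
eef_rot: [[0.289, 0.717, 0.634], [0.891, -0.444, 0.096], [0.35, 0.537, -0.768]]
ft_force: [-0.1, 0.9, -1.4]
opening: 0.0298
grasp_force: 44.8
```

Request:
{"fn": "play_rows", "kwargs": {
  "targets": [
    [0, 0, 0, 0, 0, 0, 2],
    [0, 0, 0, 0, 0, 0, 2],
    [0, 0, 0, 0, 0, 0, 2],
    [0, 0, 0, 0, 0, 0, 2],
    [0, 0, 0, 0, 0, 0, 2]
  ]
}}

```text
t: 14.55
tcp_pos: [0.5157, 0.1676, 0.2318]
eef_rot: [[0.29, 0.718, 0.633], [0.891, -0.444, 0.096], [0.35, 0.536, -0.768]]
ft_force: [0.3, 0.3, -1.7]
opening: 0.03
grasp_force: 44.8
```

```bash
cat > rep.py <<'E'
from aim import *
s=ctrl.read_state(); z=s["eef_rot"][:,2]; o=s["tcp_pos"]-.0005*s["eef_rot"][:,0]; c=np.r_[.6371,.1855,.0836]
print(s["qpos"].round(3),"slope",np.degrees(np.arccos(-z[2])).round(2),"yaw",np.degrees(np.arctan2(z[1],z[0])).round(2))
d=c-o-.1107*z; print("dist",d@z,"lateral mm (tool)",(s["eef_rot"].T@(d-(d@z)*z)*1e3).round(1))
for sl in (41,40.4,40,39.6): R,p=pose(sl=sl); moves(R,p)
E
python3 rep.py
```

```text
[ 0.217  0.032  2.191 -0.192  0.228  0.816] slope 39.82 yaw 8.59
dist 0.08174121410225596 lateral mm (tool) [-0.2 -0.3  0. ]
t 14.55 turn [-0.95  0.7  -0.  ] shift start axes [-0.26 -0.34  0.18] shift end axes [-0.26 -0.35  0.17]
t 14.55 turn [-0.45  0.38  0.  ] shift start axes [-0.15 -0.18  0.17] shift end axes [-0.15 -0.18  0.17]
t 14.55 turn [-0.12  0.16 -0.  ] shift start axes [-0.07 -0.07  0.17] shift end axes [-0.08 -0.07  0.17]
t 14.55 turn [ 0.22 -0.06  0.  ] shift start axes [-0.    0.05  0.17] shift end axes [-0.    0.05  0.17]
```

Run:
```python
from aim import *
s=ctrl.read_state(); R=s["eef_rot"]; o=s["tcp_pos"]-.0005*R[:,0]; n=o+.1107*R[:,2]
W=snap("wrist","w9")
for a,b in ((.015,-.019),(.015,.019)): print(proj(W,n+a*R[:,0]+b*R[:,1]).round(1))
c=proj(W,n+.015*R[:,0]).astype(int)
cv2.imwrite("pics/w9c.png",cv2.resize(W["color"][c[1]-50:c[1]+50,c[0]-65:c[0]+65,::-1],(780,600),interpolation=cv2.INTER_CUBIC)); print(c)
```

```text
[236.2 175. ]
[274.3 175. ]
[255 174]
```

View pics/w9c.png

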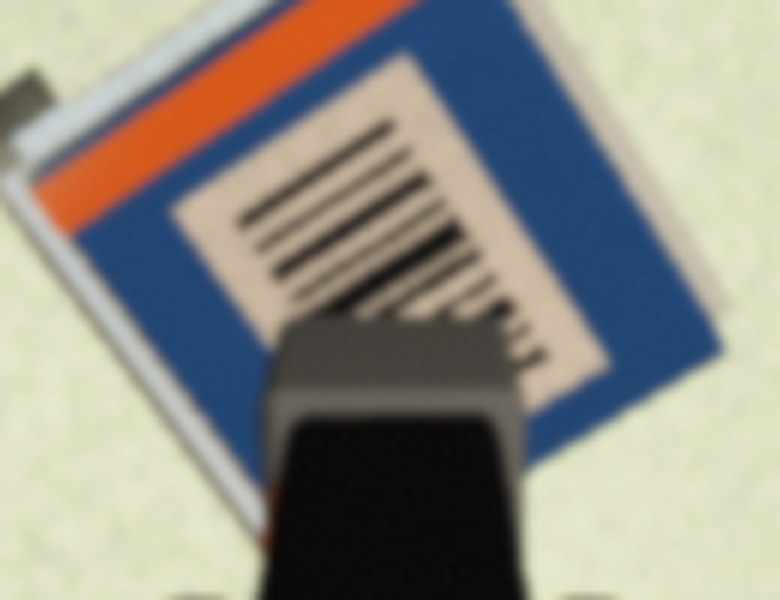

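The nose's far edge runs from about (237.5,177) to (274,177), within about 2 px of the prediction, so the scanner sits straight in the grip and points at the middle of the label. I hand in.

```bash
python3 -c "
from bench import ctrl
print(ctrl.sign_off())"
```

```text
the job is handed in; nothing more can be done
None
```

The job is handed in. The gripper holds the scanner steady about 8.2 cm from the middle of the blue label, under 1 mm off-centre and an estimated 1.5° off square (joint 5 hit its lower limit at full tilt), and nothing else was moved.

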